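# Line up the silvered baubles for dipping

## Task

Line up the four silvered glass baubles for dipping: stand one on each black seat of the wooden rail in order of size, the smallest next to the red-lidded lacquer tin and the largest at the other end. They are thin glass, so set each one down gently on its seat with its stem pointing up, never let one drop, and leave the tin where it stands.

Things in the scene. Friction and masses are not known exactly. Their poses are not given: they have to be found in the camera images.
- bauble_40: Silvered glass bauble: a loose ball of 40 mm diameter, about 20 g, with a 14 mm wide stem stub rising 14 mm above it. Origin at the ball's centre, z along the stem. Starts stem up on a fixed cardboard tube collar standing on the table (31 mm outside, 24 mm bore, 22 mm high), ball centre 38 mm above the table. It rolls if not on a collar or seat.
- bauble_49: Silvered glass bauble: a loose ball of 49 mm diameter, about 27 g, with a 14 mm wide stem stub rising 14 mm above it. Origin at the ball's centre, z along the stem. Starts stem up on a fixed cardboard tube collar standing on the table (31 mm outside, 24 mm bore, 22 mm high), ball centre 43 mm above the table. It rolls if not on a collar or seat.
- bauble_58: Silvered glass bauble: a loose ball of 58 mm diameter, about 35 g, with a 14 mm wide stem stub rising 14 mm above it. Origin at the ball's centre, z along the stem. Starts stem up on a fixed cardboard tube collar standing on the table (31 mm outside, 24 mm bore, 22 mm high), ball centre 48 mm above the table. It rolls if not on a collar or seat.
- bauble_67: Silvered glass bauble: a loose ball of 67 mm diameter, about 45 g, with a 14 mm wide stem stub rising 14 mm above it. Origin at the ball's centre, z along the stem. Starts stem up on a fixed cardboard tube collar standing on the table (31 mm outside, 24 mm bore, 22 mm high), ball centre 53 mm above the table. It rolls if not on a collar or seat.
- seat_a: One of four identical black tube seats fixed in a straight row, 85 mm apart, on the wooden rail (370 x 56 x 20 mm): 31 mm outside, 24 mm bore, 20 mm high. Origin: centre of its underside, 20 mm above the table; z up. A ball centres itself on its rim, centre then 36, 41, 46, 51 mm above this origin for the 40, 49, 58, 67 mm bauble. Letters do not tell the order in the row.
- seat_b: One of four identical black tube seats fixed in a straight row, 85 mm apart, on the wooden rail (370 x 56 x 20 mm): 31 mm outside, 24 mm bore, 20 mm high. Origin: centre of its underside, 20 mm above the table; z up. A ball centres itself on its rim, centre then 36, 41, 46, 51 mm above this origin for the 40, 49, 58, 67 mm bauble. Letters do not tell the order in the row.
- seat_c: One of four identical black tube seats fixed in a straight row, 85 mm apart, on the wooden rail (370 x 56 x 20 mm): 31 mm outside, 24 mm bore, 20 mm high. Origin: centre of its underside, 20 mm above the table; z up. A ball centres itself on its rim, centre then 36, 41, 46, 51 mm above this origin for the 40, 49, 58, 67 mm bauble. Letters do not tell the order in the row.
- seat_d: One of four identical black tube seats fixed in a straight row, 85 mm apart, on the wooden rail (370 x 56 x 20 mm): 31 mm outside, 24 mm bore, 20 mm high. Origin: centre of its underside, 20 mm above the table; z up. A ball centres itself on its rim, centre then 36, 41, 46, 51 mm above this origin for the 40, 49, 58, 67 mm bauble. Letters do not tell the order in the row.
- tin: Lacquer tin: upright steel tin, 80 mm in diameter, 90 mm high, dark red lid, loose, 0.6 kg. Stands in line with the seats beyond one end of the rail (either end), its axis about 125 mm from the nearest seat's. Origin at the centre of its underside, z up. At the rail's other end stands an open steel bowl of brass caps, 84 mm wide, 36 mm high.
Things that resemble listed ones, but are neither listed nor needed, are in the scene too. What is shaped like the bauble_40 but pink is not meant.

How it is judged:
By the outcome, as a careful person would: the job done as asked, in the order asked, and still so for the second after the job is handed in, with the robot touching nothing.
It also fails if it takes over 107 s, if anything falls off the work surface, if the arm or the gripper's body presses on something with over 40 N, if the wrist force passes 120 N, or if a joint passes its speed limit or range.

## Robot

A 6-joint arm with a two-finger parallel gripper is mounted at the origin on the work surface. World frame = base frame: x ahead of the robot, y to its left, z up, the work surface at z = 0. Lengths are in mm, angles in rad, forces in N, time in s.
With the tool pointing down it reaches from about 350 to 975 mm from the base axis. Payload 7.1 kg.
Tool frame: the origin (TCP) lies on the centre line of the jaws, within the pads' length; the fingertips stand 17 mm ahead of it and the grasp point (between the pads) lies 2 mm behind it (tip_extent is the distance from the TCP to the fingertips, in mm); z points along the fingers, y is the line along which they close (so a half turn about z gives the same grasp; the last joint's range is limited). The gripper opens to 88 mm and grips with 3 to 60 N. Pads are 20 mm wide; open, the fingers measure 115 mm over their backs; the gripper's body (75 mm by 178 mm) begins 61 mm behind the grasp point.
Start: joints at [1.197, 0.423, 1.63, -0, 1.089, -0.019], TCP at [217.095, 586.067, 239.675] pointing down, gripper open.
Joint ranges: [-3, 3], [-0.9, 2.11], [0.09, 2.58], [-1.31, 4.45], [0.11, 2.69], [-2.54, 2.54]. Speed limits (rad/s): [2.39, 2.39, 3.01, 3.14, 3.14, 3.14].

## Interface

Orientations are given as a rotation vector (axis times angle).
In Python, from workcell import get_obs, get_image, camera_model, close_job, look_for, outline_of, pinpoint, tip_extent gives the robot as it stands.
- The arm moves only by the shell command python3 -m jog 'ROWS'. ROWS is text: rows parted by semicolons, each of 7 numbers parted by spaces: the shift along the tool's x, y, z as a fraction of full scale, then the turn, a rotation vector about the tool's x, y, z as a fraction of full scale, then the closure, from -1 (fully open) to 1 (shut). A call has 1 to 8 rows; each row is the pose to reach, as a shift and turn from the pose commanded when the call began, along the tool's axes at that moment; what a row does not reach only later rows make up. Full scale, the value 1, is 0.2 m for a shift and 30 degrees for a turn. A row lasts 1/10 s, in which the tool goes at most 50 mm and 8.59 degrees, less where a joint would pass 70% of its speed; a pose out of reach is approached as far as the arm can. A call with a number of a shift or a turn outside -1 to 1 is refused whole. A call with a gripper value outside its range is refused whole. The fingers move at their own pace and stop on an object; the grip force is fixed at half the most. Time passes only in rows, so rows that repeat a pose let the fingers close. It gives the time, the measured TCP pose, the force, the opening and the grip force at its end, in the units of the state.
- get_obs(): the state, without advancing time (a new reading comes with each control period).
- get_image(name): name is "side" or "top"; returns the picture (420x560x3 uint8, red, green, blue); there is no depth.
- camera_model(name): a dict with "fx", "fy", "cx", "cy" (pixels), "dist_coeffs" ([k1, k2, p1, p2, k3] as OpenCV has them; the pictures are not rectified), "origin" and "orientation" of the camera in the world. Camera axes: x right, y down, z forward; pixel columns grow to the right and rows downward; lengths in mm; the calibration is good to about 2 mm. A picture is of the moment at which its call begins. camera_model takes no time and is no camera call.
- close_job(): hands the job in; it is judged then, once.
Trained networks look in the newest picture that a camera, given by its name, has taken for a name from the list of things; names that differ only in an ending like _2 or _b are one class to them, and where a whole thing is asked for, a point or a joint stands for the part that bears it (a point fixed in the world has none). Each returns a list of dicts, best first, with "confidence" (0 to 1); they miss things now and then, are a little off and sometimes report something else, mostly with a low value. They report only what shows in the picture. A call takes as long as a camera call. They do not tell look-alikes from the thing itself.
- look_for(target, camera): "xyz" ([x, y, z] in mm, in the coordinates of the camera as it stood for that picture, good to about 4 mm: the middle of the surface that is visible of it).
- outline_of(target, camera): "mask" (420x560 bool, what is visible of it).
- pinpoint(target, camera): "xyz" ([x, y, z] in mm, in the coordinates of the camera as it stood for that picture, good to about 4 mm: a listed point, or the origin of a listed thing).
The state is a dict: "t": time; "qpos": joint angles; "qvel": joint speeds; "joint_torque": joint torques, N m; "ee_pos": TCP position; "orientation": TCP orientation; "ft_force": force on the tool from outside, world axes, zero at the start; "moment": the same for the moment, N m; "width": finger opening in mm; "grasp_force": force on a finger pad.
Only numpy, scipy, OpenCV 4.12 (cv2) and the standard library are available. Lean on these libraries where they do the work, as an engineer would, in place of code of your own. Each camera call takes 0.05 s, during which the arm holds its last target. There are 200 camera calls.

## Working session

There is one attempt and no reset: what is moved stays moved. The work goes in short steps, Python scripts to look and compute and a shell command to move; the robot and the scene stay as the last step left them, time stands still between calls to the robot, and variables do not carry over. Pictures are saved under pics/ and viewed, at most 14 in all, crops included, and the job is handed in when it is done.

```bash
mkdir -p pics; ls
python3 - <<'E'
from workcell import *
import cv2,numpy as np
o=get_obs();print(o)
for c in("side","top"):
    im=get_image(c);cv2.imwrite(f"pics/{c}0.png",im[:,:,::-1]);print(c,camera_model(c))
E
```

```text
pics
{'t': 0.0, 'qpos': array([ 1.19698143e+00,  4.23844959e-01,  1.63069423e+00, -2.35824317e-05,
        1.08858705e+00, -1.89946416e-02]), 'qvel': array([-0.0015473 ,  0.00034779,  0.00090537,  0.00311734,  0.00016276,
       -0.00121176]), 'joint_torque': array([ 2.09303631e-03, -5.44646966e+01, -2.73653966e+01,  6.45476324e-02,
        2.29687616e-02, -9.30747183e-05]), 'ee_pos': array([216.92260422, 585.58018854, 238.89744343]), 'orientation': array([-5.54364957e-01, -3.09201014e+00,  2.36882215e-03]), 'ft_force': array([-0.20157167,  0.14223115, -0.20958634]), 'moment': array([ 0.03417891,  0.00552604, -0.04647728]), 'grasp_force': 0.0, 'width': 87.48644547544954}
side {'fx': 443.9235785539348, 'fy': 443.9235785539348, 'cx': 286.48388379053057, 'cy': 210.24419999102466, 'dist_coeffs': array([0.03233072, 0.        , 0.        , 0.        , 0.        ]), 'origin': array([ 172.74337988, -561.7616566 ,  746.52680149]), 'orientation': array([-2.32915743,  0.58192056, -0.22809456])}
top {'fx': 449.6048518114289, 'fy': 449.6048518114289, 'cx': 280.27415792666864, 'cy': 208.7721744759332, 'dist_coeffs': array([-0.04414378,  0.        ,  0.        ,  0.        ,  0.        ]), 'origin': array([339.82590836,  12.0781451 , 874.525492  ]), 'orientation': array([-2.12628092,  2.11022573, -0.14993356])}
```

View pics/side0.png

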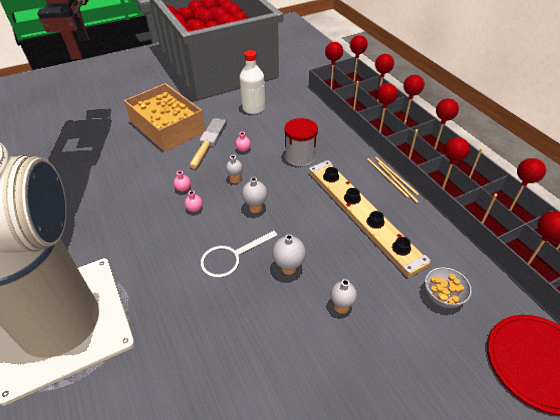

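View pics/top0.png

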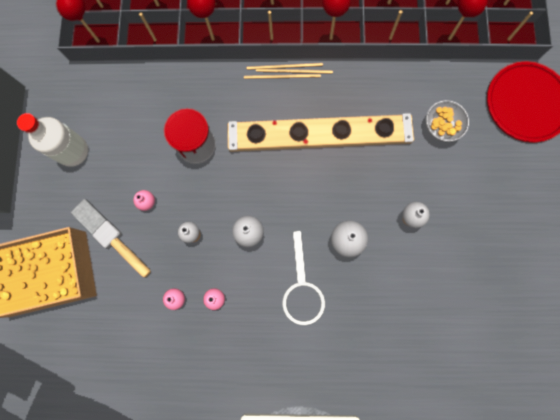

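```bash
cat > h.py <<'E'
from workcell import *
import cv2,numpy as np
from scipy.spatial.transform import Rotation as R
def cam(c):
    m=camera_model(c);return m,R.from_rotvec(m["orientation"]).as_matrix(),np.array([[m["fx"],0,m["cx"]],[0,m["fy"],m["cy"]],[0,0,1.]])
def w(c,p):
    m,r,_=cam(c);return r@np.asarray(p)+m["origin"]
def ray(c,uv):
    m,r,K=cam(c);p=cv2.undistortPoints(np.array([[uv]],float),K,m["dist_coeffs"])[0,0]
    d=r@np.array([p[0],p[1],1]);return m["origin"],d/np.linalg.norm(d)
def proj(c,P):
    m,r,K=cam(c);q=r.T@(np.asarray(P,float)-m["origin"]);return cv2.projectPoints(q[None],np.zeros(3),np.zeros(3),K,m["dist_coeffs"])[0][0,0]
def tri(a,b):
    A=0;B=0;
    for o,d in(a,b):
        M=np.eye(3)-np.outer(d,d);A=A+M;B=B+M@o
    X=np.linalg.solve(A,B);return X,max(np.linalg.norm(np.cross(X-o,d)) for o,d in(a,b))
E
python3 - <<'E'
from h import *
np.set_printoptions(precision=1,suppress=True)
for n in["bauble_40","bauble_49","bauble_58","bauble_67","seat_a","tin"]:
    for c in("side","top"):
        for d in pinpoint(n,c):
            P=w(c,d["xyz"]);print(n,c,round(d["confidence"],2),P,proj(c,P))
E
```

```text
bauble_40 side 0.82 [437.2 210.2  37.2] [233.2 167.6]
bauble_40 side 0.8 [313.9 165.4  17.4] [192.1 202.5]
bauble_40 side 0.76 [440.  100.7  45.3] [253.4 193.1]
bauble_40 side 0.76 [503.3 308.8  18.3] [242.1 143.1]
bauble_40 side 0.68 [ 474.4 -215.5   46.3] [343.5 293.2]
bauble_40 side 0.68 [313.8 236.8  15.3] [181.9 184.1]
bauble_40 side 0.57 [427.  -87.1  53.2] [287.8 251.5]
bauble_40 top 0.93 [436.9 211.2  37.5] [188.3 233.1]
bauble_40 top 0.93 [313.  241.2  21.2] [171.7 299.4]
bauble_40 top 0.91 [427.4 -90.   53.5] [349.7 238.4]
bauble_40 top 0.78 [ 472.3 -212.1   47.9] [414.9 215. ]
bauble_40 top 0.7 [507.1 307.5  17.3] [143.9 198.5]
bauble_40 top 0.62 [441.3 100.7  50.2] [246.  230.4]
bauble_40 top 0.55 [318.9 157.9  19.1] [215.9 296.9]
bauble_49 side 0.82 [437.2 210.2  37.2] [233.2 167.6]
bauble_49 side 0.8 [313.9 165.4  17.4] [192.1 202.5]
bauble_49 side 0.76 [440.  100.7  45.3] [253.4 193.1]
bauble_49 side 0.76 [503.3 308.8  18.3] [242.1 143.1]
bauble_49 side 0.68 [ 474.4 -215.5   46.3] [343.5 293.2]
bauble_49 side 0.68 [313.8 236.8  15.3] [181.9 184.1]
bauble_49 side 0.57 [
[... 1665 characters left out ...]
427.4 -90.   53.5] [349.7 238.4]
bauble_67 top 0.78 [ 472.3 -212.1   47.9] [414.9 215. ]
bauble_67 top 0.7 [507.1 307.5  17.3] [143.9 198.5]
bauble_67 top 0.62 [441.3 100.7  50.2] [246.  230.4]
bauble_67 top 0.55 [318.9 157.9  19.1] [215.9 296.9]
seat_a side 0.71 [ 657.9 -166.    18.4] [403.5 247.1]
seat_a side 0.61 [642.2   3.9  18.7] [351.5 198.3]
seat_a side 0.48 [643.7 -78.2  16. ] [372.9 222.4]
seat_a side 0.45 [639.   86.9  21.1] [331.2 176.4]
seat_a top 0.82 [645.4 -83.5  20.9] [342.5 130.6]
seat_a top 0.56 [646.5   2.8  24. ] [299.  129.4]
seat_a top 0.54 [ 651.8 -164.7   17.4] [383.1 128.2]
tin side 0.9 [625.6 211.4  -1.9] [300.9 156.1]
tin top 0.66 [629.  212.2  -2.4] [196.6 142.2]
```

The pictures show four silver baubles, three pink ones that are not meant, and a rail. In the top view the 40 is at (188,233), the 58 at (247,232), the 67 at (350,240) and the 49 at (416,214). The rail's black seats are at (256..385,130) and the tin at (187,131) is at the rail's +y end. Next I refine by matching silhouettes in both views.

```bash
cat > fit.py <<'E'
from h import *
from scipy.optimize import least_squares
np.set_printoptions(precision=1,suppress=True)
a=np.linspace(0,2*np.pi,48)
ring=lambda r,z:np.c_[r*np.cos(a),r*np.sin(a),0*a+z]
def parts(kind,d=0):
    if kind=="seat":return[np.r_[ring(15.5,0),ring(15.5,20)]]
    u=np.linspace(0,np.pi,25)
    return[np.concatenate([ring(d/2*np.sin(t),d/2*np.cos(t)) for t in u]),np.r_[ring(7,d/2-2),ring(7,d/2+14)]]
def sil(c,ps,X,S=8):
    m=np.zeros((420*1,560*1),np.uint8)
    for p in ps:
        q=np.array([proj(c,X+v) for v in p]) if False else projn(c,p+X)
        h=cv2.convexHull(q.astype(np.float32))
        cv2.fillConvexPoly(m,np.round((h)*16).astype(np.int32),1,shift=4)
    return m
def projn(c,P):
    m,r,K=cam(c);return cv2.projectPoints((P-m["origin"])@r,np.zeros(3),np.zeros(3),K,m["dist_coeffs"])[0][:,0]
def cen(m):
    y,x=np.nonzero(m);return np.array([x.mean(),y.mean()])
def fit(kind,d,X0,masks):
    ps=parts(kind,d);X=np.array(X0,float)
    for _ in range(6): # match centroids: secant with projection jacobian
        def res(D):return np.concatenate([projn(c,(X+D)[None])[0]-projn(c,X[None])[0]-(cen(masks[c])-cen(sil(c,ps,X))) for c in masks])
        s=least_squares(res,np.zeros(3));X=X+s.x
    return X,np.sqrt((s.fun**2).mean()),[(int(masks[c].sum()),int(sil(c,ps,X).sum())) for c in masks]
def best(ms,uv):
    ok=[m for m in ms if np.linalg.norm(cen(m)-uv)<14];return ok[0] if ok else None
E
cat > m.py <<'E'
from fit import *
for c in("side","top"):get_image(c)
B={c:[d["mask"] for d in outline_of("bauble_40",c)] for c in("side","top")}
S={c:[d["mask"] for d in outline_of("seat_a",c)] for c in("side","top")}
print([len(v) for v in list(B.values())+list(S.values())])
for kind,d,X in[("b",40,(437,211,38)),("b",49,(473,-213,43)),("b",58,(440,101,48)),("b",67,(427,-89,53)),("seat",0,(640,88,20)),("seat",0,(644,3,20)),("seat",0,(645,-81,20)),("seat",0,(652,-165,20))]:
    ms={}
    for c in("side","top"):
        m=best((B if kind=="b" else S)[c],cen(sil(c,parts(kind,d),np.array(X))))
        if m is not None:ms[c]=m
    print(kind,d,*(fit(kind,d,X,ms) if len(ms)==2 else ("missing",list(ms))))
E
python3 m.py
```

```text
[7, 7, 5, 4]
b 40 missing ['top']
b 49 [ 474.8 -214.6   42.4] 0.0682785977361763 [(597, 625), (564, 605)]
b 58 [441.2  97.5  47.3] 0.1335302543257726 [(498, 583), (757, 816)]
b 67 [428.  -89.4  53.8] 0.17847425292374164 [(905, 972), (1034, 1125)]
seat 0 [638.8  89.   14.7] 0.1059924148908053 [(166, 197), (294, 269)]Traceback (most recent call last):
  File "m.py", line 11, in <module>
    print(kind,d,*(fit(kind,d,X,ms) if len(ms)==2 else ("missing",list(ms))))
                   ~~~^^^^^^^^^^^^^
  File "fit.py", line 25, in fit
    s=least_squares(res,np.zeros(3));X=X+s.x
    return func(*args, **kwargs)
    vector_fun = VectorFunction(
        fun_wrapped,
    ...<6 lines>...
        workers=workers
    )
    self.J, dct = approx_derivative(
                  ~~~~~~~~~~~~~~~~~^
        self.fun_wrapped, self.x, f0=self.f, **finite_diff_options
        ^^^^^^^^^^^^^^^^^^^^^^^^^^^^^^^^^^^^^^^^^^^^^^^^^^^^^^^^^^
    )
    ^
    J, _nfev = _dense_difference(fun_wrapped, x0, f0, h,
               ~~~~~~~~~~~~~~~~~^^^^^^^^^^^^^^^^^^^^^^^^
                             use_one_sided, metho
[... 432 characters left out ...]
lf.args, **self.kwargs)
           ~~~~~~^^^^^^^^^^^^^^^^^^^^^^^^^^^^^^
  File "fit.py", line 24, in res
    def res(D):return np.concatenate([projn(c,(X+D)[None])[0]-projn(c,X[None])[0]-(cen(masks[c])-cen(sil(c,ps,X))) for c in masks])
                                                              ~~~~~^^^^^^^^^^^
  File "fit.py", line 18, in projn
    m,r,K=cam(c);return cv2.projectPoints((P-m["origin"])@r,np.zeros(3),np.zeros(3),K,m["dist_coeffs"])[0][:,0]
          ~~~^^^
  File "h.py", line 5, in cam
    m=camera_model(c);return m,R.from_rotvec(m["orientation"]).as_matrix(),np.array([[m["fx"],0,m["cx"]],[0,m["fy"],m["cy"]],[0,0,1.]])
ValueError: time passes only in moves, steps and waits
```

```bash
sed -i 's/^def cam(c):/import functools\n@functools.lru_cache(None)\ndef cam(c):/' h.py; python3 m.py
cat > ov.py <<'E'
from fit import *
import sys
def overlay(c,items,box,name,k):
    im=get_image(c)[:,:,::-1];x0,y0,x1,y1=box
    o=cv2.resize(im[y0:y1,x0:x1],None,fx=k,fy=k,interpolation=cv2.INTER_CUBIC)
    for kind,d,X in items:
        for p in parts(kind,d):
            h=cv2.convexHull(projn(c,p+np.array(X)).astype(np.float32))
            cv2.polylines(o,[np.round((h-[x0,y0]+.5)*k*16).astype(np.int32)],True,(0,255,255),1,cv2.LINE_AA,4)
    cv2.imwrite(name,o)
E
```

```text
[7, 7, 4, 3]
b 40 [439.9 212.2  34.3] 0.16752967457330425 [(214, 274), (379, 386)]
b 49 [ 473.9 -214.    43.3] 0.0469602918695801 [(590, 625), (563, 605)]
b 58 [441.3  98.1  45.6] 0.06822289853609077 [(570, 583), (795, 813)]
b 67 [428.  -89.3  52.6] 0.17482080696333657 [(902, 976), (1047, 1120)]
seat 0 [637.9  88.8  15.2] 0.10974617752858332 [(182, 191), (292, 267)]
seat 0 [643.2   3.3  14.8] 0.046959806213838585 [(204, 209), (291, 267)]
seat 0 [646.  -81.4  16.2] 0.03154636069778798 [(235, 234), (263, 268)]
seat 0 missing ['side']
```

Run:
```python
from ov import *
it=[("b",40,(438.5,212,38)),("b",49,(474,-214,43)),("b",58,(441,98.3,47.5)),("b",67,(428,-89.3,53))]
it+=[("seat",0,(642.2-4.2*k,3.6+84.9*k,20)) for k in(1,0,-1,-2)]
overlay("top",it,(160,100,440,270),"pics/ovt.png",2.85)
overlay("side",it,(215,140,435,320),"pics/ovs.png",3.3)
```

```text
(no output)
```

View pics/ovt.png

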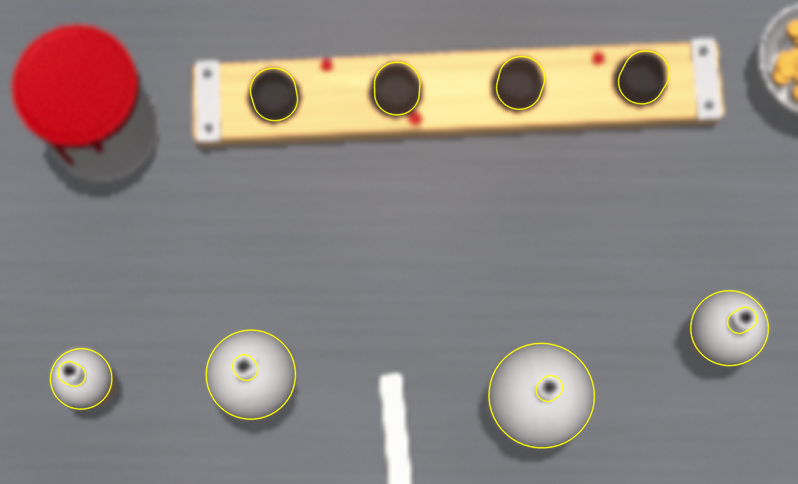

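View pics/ovs.png

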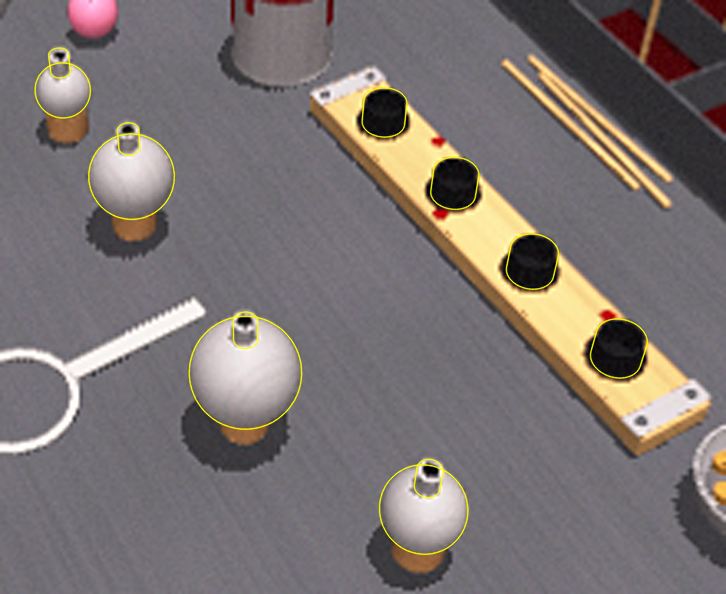

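The overlays agree in both views, and the heights match the text. First move: go towards the 40 and turn the tool so its y lies along world y.

```bash
python3 -m jog '-0.2 -0.15 0 0 0 -0.2 0; -0.844 -0.685 0 0 0 -0.678 0; -0.844 -0.685 0 0 0 -0.678 0; -0.844 -0.685 0 0 0 -0.678 0; -0.844 -0.685 0 0 0 -0.678 0; -0.844 -0.685 0 0 0 -0.678 0; -0.844 -0.685 0 0 0 -0.678 0'
```

```text
t: 2.1
ee_pos: [328.0, 399.2, 240.0]
orientation: [0.002, 3.141, 0.001]
ft_force: [-0.3, 0.3, -0.5]
width: 43.9
grasp_force: 0.0
```

```bash
python3 -m jog '-0.1 -0.17 0.05 0 0 0 0; -0.2 -0.4 0.15 0 0 0 0; -0.4 -0.6 0.3 0 0 0 0; -0.554 -0.936 0.5 0 0 0 0; -0.554 -0.936 0.5 0 0 0 0; -0.554 -0.936 0.5 0 0 0 0; -0.554 -0.936 0.5 0 0 0 0; -0.554 -0.936 0.5 0 0 0 0'
python3 - <<'E'
from ov import *
overlay("side",[],(200,60,320,150+50),"pics/g1s.png",4)
overlay("top",[],(130,170,270,270),"pics/g1t.png",4)
print(get_obs()["ee_pos"])
E
```

```text
t: 2.9
ee_pos: [438.8, 213.4, 140.1]
orientation: [-0.003, 3.141, 0.001]
ft_force: [-0.2, 0.7, -0.1]
width: 44.0
grasp_force: 0.0
[438.6 213.5 140.4]
```

View pics/g1s.png

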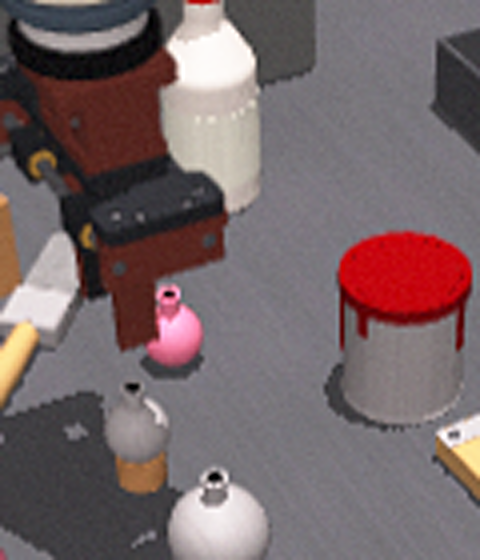

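The side crop shows the fingers above the 40's stem (stem at crop (132,388)) with nothing in between. I'll descend to 4 mm above the ball top, then close.

```bash
python3 -m jog '0 0 0.1 0 0 0 0; 0 0 0.2 0 0 0 0; 0 0 0.26 0 0 0 0; 0 0 0.285 0 0 0 0; 0 0 0.303 0 0 0 0; 0 0 0.303 0 0 0 0; 0 0 0.303 0 0 0 0'
python3 - <<'E'
from ov import *
overlay("side",[],(190,90,310,190),"pics/g2s.png",5)
print(get_obs()["ee_pos"])
E
```

```text
t: 3.7
ee_pos: [439.0, 212.0, 79.6]
orientation: [-0.0, 3.141, 0.001]
ft_force: [-0.6, 0.4, 0.7]
width: 43.8
grasp_force: 0.0
[439.  212.   79.6]
```

View pics/g2s.png

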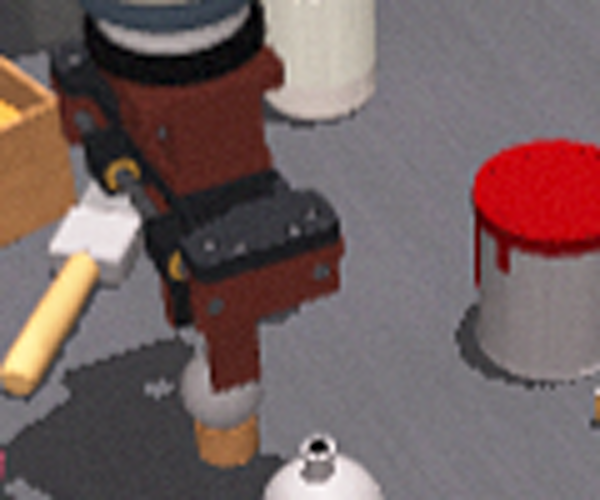

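The near finger hangs in front of the bauble, still upright on its collar, with no contact. Closing now.

```bash
python3 -m jog '0 0 0 0 0 0 0.3; 0 0 0 0 0 0 0.6; 0 0 0 0 0 0 1; 0 0 0 0 0 0 1; 0 0 0 0 0 0 1; 0 0 0 0 0 0 1'
```

```text
t: 4.35
ee_pos: [438.7, 211.8, 79.1]
orientation: [-0.0, 3.141, 0.0]
ft_force: [1.0, -0.2, 0.2]
width: 10.8
grasp_force: 30.0
```

```bash
python3 -m jog '0 0 -0.01 0 0 0 1; 0 0 -0.03 0 0 0 1; 0 0 -0.06 0 0 0 1; 0 0 -0.12 0 0 0 1; 0 0 -0.2 0 0 0 1; 0 0 -0.3 0 0 0 1; 0 0 -0.3 0 0 0 1'
python3 - <<'E'
from ov import *
overlay("side",[],(190,60,310,190),"pics/g3s.png",4.5)
E
```

```text
t: 5.05
ee_pos: [440.2, 212.6, 141.9]
orientation: [-0.0, 3.137, 0.003]
ft_force: [0.6, -0.3, -0.6]
width: 10.8
grasp_force: 30.0
```

View pics/g3s.png

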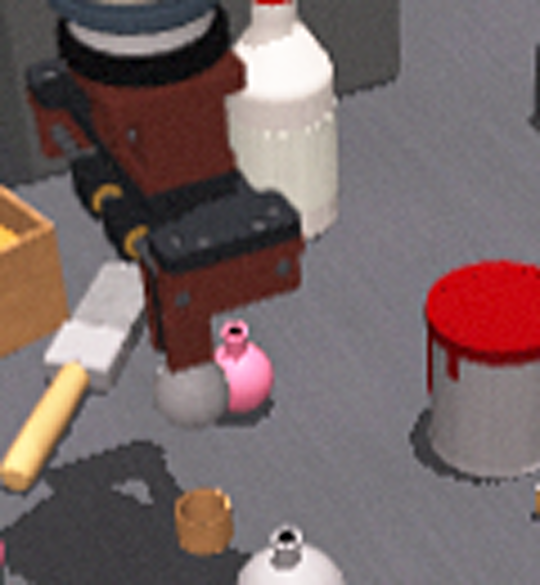

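The 40 is held upright by its stem and the collar at (205,520) is empty. Carrying it to the seat next to the tin.

```bash
python3 -m jog '-0.06 -0.04 0 0 0 0 1; -0.2 -0.124 0 0 0 0 1; -0.38 -0.235 0 0 0 0 1; -0.57 -0.352 0 0 0 0 1; -0.76 -0.47 0 0 0 0 1; -0.9 -0.56 0 0 0 0 1; -0.98 -0.606 0 0 0 0 1; -0.997 -0.617 0 0 0 0 1'; python3 -m jog '0 0 0 0 0 0 1; 0 0 0 0 0 0 1; 0 0 0.03 0 0 0 1; 0 0 0.08 0 0 0 1; 0 0 0.12 0 0 0 1; 0 0 0.145 0 0 0 1; 0 0 0.16 0 0 0 1; 0 0 0.16 0 0 0 1'
python3 - <<'E'
from ov import *
overlay("side",[("b",40,(638,88.5,56+10))],(280,110,400,210),"pics/p1s.png",5)
E
```

```text
t: 5.9
ee_pos: [639.8, 86.2, 137.8]
orientation: [-0.003, -3.141, 0.0]
ft_force: [0.0, 0.0, 0.1]
width: 10.9
grasp_force: 30.0
t: 6.7
ee_pos: [637.7, 88.4, 106.4]
orientation: [0.001, -3.141, 0.0]
ft_force: [0.2, -0.4, 0.6]
width: 10.6
grasp_force: 30.0
```

View pics/p1s.png

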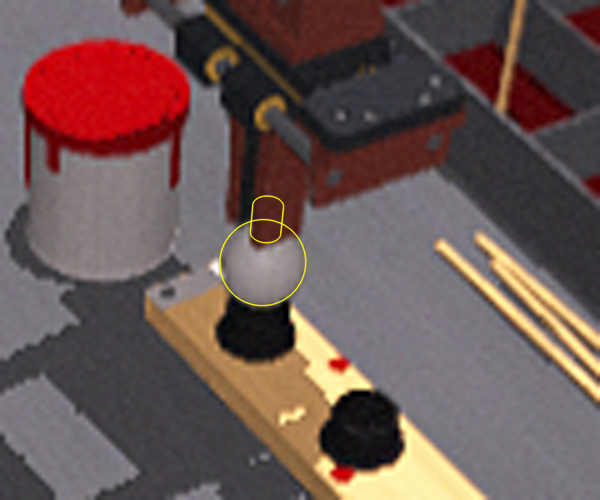

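The held bauble coincides with the predicted outline (ball at crop (263,263)), 10 mm above the seat. Lowering slowly.

```bash
python3 -m jog '0 0 0.015 0 0 0 1; 0 0 0.028 0 0 0 1; 0 0 0.036 0 0 0 1; 0 0 0.042 0 0 0 1; 0 0 0.046 0 0 0 1; 0 0 0.049 0 0 0 1; 0 0 0.049 0 0 0 1; 0 0 0.049 0 0 0 1'
```

```text
t: 7.55
ee_pos: [638.2, 88.5, 97.4]
orientation: [-0.0, 3.141, 0.0]
ft_force: [-0.6, -0.0, 0.4]
width: 10.5
grasp_force: 30.0
```

```bash
for i in 1 ; do python3 -m jog '0 0 0.0025 0 0 0 1; 0 0 0.005 0 0 0 1; 0 0 0.005 0 0 0 1'; python3 -c "
from workcell import *
print(get_obs()['ft_force'])"; python3 -m jog '0 0 0.0025 0 0 0 1; 0 0 0.005 0 0 0 1; 0 0 0.005 0 0 0 1';  done
```

```text
t: 7.85
ee_pos: [638.6, 88.6, 96.9]
orientation: [-0.0, 3.14, 0.0]
ft_force: [-0.5, 0.6, 4.7]
width: 10.8
grasp_force: 30.0
[-0.53677619  0.64358172  4.73786356]
t: 8.15
ee_pos: [639.1, 88.8, 96.6]
orientation: [-0.0, 3.139, 0.001]
ft_force: [-0.6, 2.1, 8.0]
width: 10.7
grasp_force: 30.0
```

Contact came within 1 mm of the predicted height. I'll ease off, open and rise.

```bash
python3 -m jog '0 0 -0.006 0 0 0 1; 0 0 -0.006 0 0 0 0.6; 0 0 -0.006 0 0 0 0.4; 0 0 -0.006 0 0 0 0.1; 0 0 -0.006 0 0 0 0; 0 0 -0.006 0 0 0 0; 0 0 -0.006 0 0 0 0'; python3 -m jog '0 0 -0.03 0 0 0 0; 0 0 -0.1 0 0 0 0; 0 0 -0.25 0 0 0 0; 0 0 -0.4 0 0 0 0; 0 0 -0.4 0 0 0 0'
python3 - <<'E'
from ov import *
overlay("side",[("b",40,(638,88.5,56))],(280,110,400,210),"pics/p2s.png",5)
E
```

```text
t: 8.85
ee_pos: [638.0, 88.4, 96.4]
orientation: [0.0, -3.141, 0.0]
ft_force: [0.5, 0.1, -0.4]
width: 43.8
grasp_force: 0.0
t: 9.35
ee_pos: [641.1, 88.8, 182.2]
orientation: [-0.0, 3.133, 0.002]
ft_force: [0.3, -0.1, -0.3]
width: 44.1
grasp_force: 0.0
```

View pics/p2s.png

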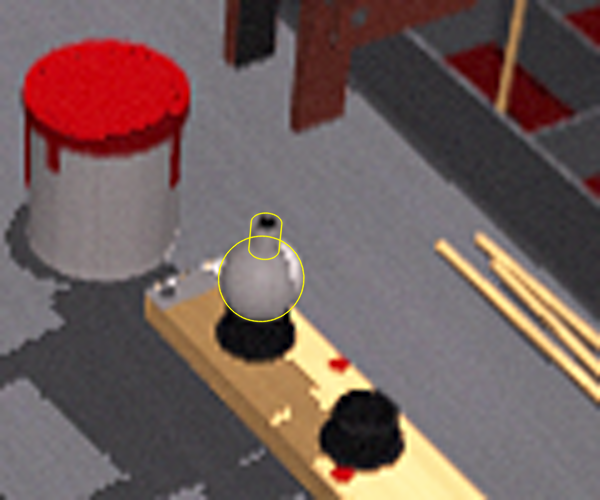

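The 40 sits upright on its seat, exactly on the predicted outline. Next is the 58.

```bash
python3 -m jog '0.1 0.005 0 0 0 0 0; 0.3 0.015 0 0 0 0 0; 0.52 0.03 0 0 0 0 0; 0.75 0.04 0 0 0 0 0; 0.93 0.047 0 0 0 0 0; 0.985 0.047 0 0 0 0 0; 0.985 0.047 0 0 0 0 0; 0.985 0.047 0 0 0 0 0'; python3 -m jog '0 0 0.1 0 0 0 0; 0 0 0.2 0 0 0 0; 0 0 0.29 0 0 0 0; 0 0 0.35 0 0 0 0; 0 0 0.38 0 0 0 0; 0 0 0.392 0 0 0 0; 0 0 0.392 0 0 0 0; 0 0 0.392 0 0 0 0'; python3 -m jog '0 0 0 0 0 0 0.3; 0 0 0 0 0 0 0.6; 0 0 0 0 0 0 1; 0 0 0 0 0 0 1; 0 0 0 0 0 0 1; 0 0 0 0 0 0 1'
```

```text
t: 10.2
ee_pos: [442.9, 98.0, 176.9]
orientation: [-0.0, 3.14, 0.0]
ft_force: [0.1, -0.5, 0.9]
width: 44.1
grasp_force: 0.0
t: 11.0
ee_pos: [441.6, 97.9, 98.6]
orientation: [-0.0, 3.141, 0.0]
ft_force: [0.4, -0.2, 0.4]
width: 44.1
grasp_force: 0.0
t: 11.6
ee_pos: [441.1, 97.8, 98.1]
orientation: [-0.0, 3.141, 0.0]
ft_force: [-0.3, 0.8, 0.8]
width: 11.0
grasp_force: 30.0
```

```bash
python3 -m jog '0 0 -0.01 0 0 0 1; 0 0 -0.03 0 0 0 1; 0 0 -0.07 0 0 0 1; 0 0 -0.14 0 0 0 1; 0 0 -0.22 0 0 0 1; -0.02 -0.01 -0.28 0 0 0 1; -0.09 -0.045 -0.3 0 0 0 1; -0.2 -0.1 -0.3 0 0 0 1'; python3 -m jog '-0.13 -0.125 0 0 0 0 1; -0.29 -0.28 0 0 0 0 1; -0.46 -0.443 0 0 0 0 1; -0.62 -0.597 0 0 0 0 1; -0.74 -0.713 0 0 0 0 1; -0.81 -0.78 0 0 0 0 1; -0.827 -0.796 0 0 0 0 1; -0.827 -0.796 0 0 0 0 1'; python3 -m jog '0 0 0 0 0 0 1; 0 0 0.03 0 0 0 1; 0 0 0.08 0 0 0 1; 0 0 0.12 0 0 0 1; 0 0 0.145 0 0 0 1; 0 0 0.16 0 0 0 1; 0 0 0.16 0 0 0 1; 0 0 0.16 0 0 0 1'
python3 - <<'E'
from ov import *
overlay("side",[("b",58,(646.2,-81.2,66+10))],(310,150,440,250),"pics/p3s.png",5)
E
```

```text
t: 12.4
ee_pos: [481.8, 77.6, 159.2]
orientation: [-0.002, 3.14, 0.0]
ft_force: [0.2, -0.0, -0.6]
width: 10.8
grasp_force: 30.0
t: 13.2
ee_pos: [646.5, -82.0, 157.5]
orientation: [-0.001, -3.141, -0.0]
ft_force: [-0.2, -0.7, -1.1]
width: 10.7
grasp_force: 30.0
t: 14.0
ee_pos: [646.6, -81.4, 126.1]
orientation: [-0.0, 3.142, 0.0]
ft_force: [0.8, 0.9, -0.8]
width: 10.8
grasp_force: 30.0
```

View pics/p3s.png

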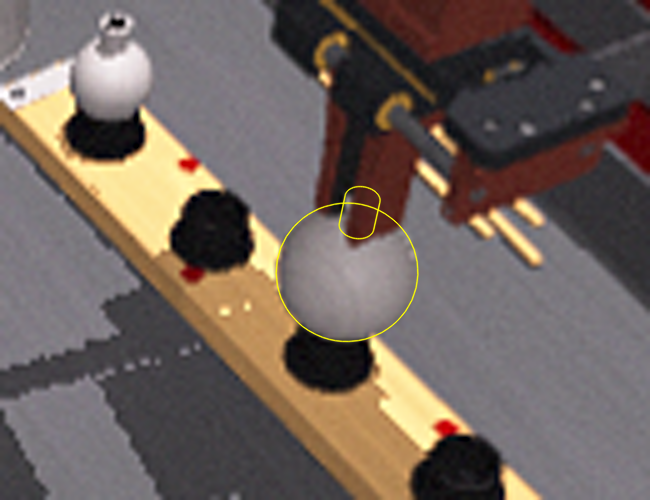

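The 58 coincides with the predicted outline above the third seat (ball at crop (347,272)), and the 40 stands upright at (112,75). Lowering.

```bash
python3 -m jog '0 0 0.015 0 0 0 1; 0 0 0.028 0 0 0 1; 0 0 0.036 0 0 0 1; 0 0 0.042 0 0 0 1; 0 0 0.046 0 0 0 1; 0 0 0.049 0 0 0 1; 0 0 0.052 0 0 0 1; 0 0 0.052 0 0 0 1'
```

```text
t: 14.85
ee_pos: [647.1, -81.4, 116.3]
orientation: [-0.0, 3.14, -0.0]
ft_force: [0.4, -0.7, 3.4]
width: 10.8
grasp_force: 30.0
```

```bash
python3 -m jog '0 0 0 0 0 0 0.6; 0 0 0 0 0 0 0.4; 0 0 0 0 0 0 0.1; 0 0 0 0 0 0 0; 0 0 0 0 0 0 0; 0 0 0 0 0 0 0'; python3 -m jog '0 0 -0.03 0 0 0 0; 0 0 -0.1 0 0 0 0; 0 0 -0.25 0 0 0 0; 0 0 -0.4 0 0 0 0; 0 0 -0.4 0 0 0 0'
```

```text
t: 15.45
ee_pos: [646.4, -81.4, 115.6]
orientation: [0.0, -3.141, -0.0]
ft_force: [0.4, -0.2, 0.4]
width: 43.8
grasp_force: 0.0
t: 15.95
ee_pos: [649.5, -81.8, 201.6]
orientation: [-0.0, 3.133, -0.002]
ft_force: [-0.0, -0.3, 0.0]
width: 44.1
grasp_force: 0.0
```

```bash
python3 -m jog '0.1 -0.005 0 0 0 0 0; 0.3 -0.012 0 0 0 0 0; 0.52 -0.02 0 0 0 0 0; 0.75 -0.03 0 0 0 0 0; 0.93 -0.04 0 0 0 0 0; 0.98 -0.04 0 0 0 0 0; 0.98 -0.04 0 0 0 0 0'; python3 -m jog '0.111 0 0 0 0 0 0; 0.111 0 0.1 0 0 0 0; 0.111 0 0.22 0 0 0 0; 0.111 0 0.34 0 0 0 0; 0.111 0 0.41 0 0 0 0; 0.111 0 0.44 0 0 0 0; 0.111 0 0.44 0 0 0 0; 0.111 0 0.44 0 0 0 0'; python3 -m jog '0 0 0 0 0 0 0.3; 0 0 0 0 0 0 0.6; 0 0 0 0 0 0 1; 0 0 0 0 0 0 1; 0 0 0 0 0 0 1; 0 0 0 0 0 0 1'
```

```text
t: 16.65
ee_pos: [449.7, -89.5, 196.2]
orientation: [0.001, 3.141, -0.0]
ft_force: [0.4, 0.1, -0.9]
width: 44.1
grasp_force: 0.0
t: 17.45
ee_pos: [429.4, -89.6, 108.1]
orientation: [-0.001, 3.14, -0.0]
ft_force: [0.8, -0.9, 0.6]
width: 43.8
grasp_force: 0.0
t: 18.05
ee_pos: [428.4, -89.4, 107.8]
orientation: [-0.0, 3.141, -0.0]
ft_force: [0.5, 0.4, 1.5]
width: 10.5
grasp_force: 30.0
```

```bash
python3 -m jog '0 0 -0.01 0 0 0 1; 0 0 -0.03 0 0 0 1; 0 0 -0.07 0 0 0 1; 0 0 -0.14 0 0 0 1; 0 0 -0.22 0 0 0 1; -0.02 -0.01 -0.28 0 0 0 1; -0.09 -0.035 -0.3 0 0 0 1; -0.2 -0.07 -0.3 0 0 0 1'; python3 -m jog '-0.15 -0.08 0 0 0 0 1; -0.32 -0.17 0 0 0 0 1; -0.51 -0.25 0 0 0 0 1; -0.69 -0.3 0 0 0 0 1; -0.82 -0.315 0 0 0 0 1; -0.89 -0.315 0 0 0 0 1; -0.912 -0.315 0 0 0 0 1; -0.912 -0.315 0 0 0 0 1'; python3 -m jog '0 0 0 0 0 0 1; 0 0 0.03 0 0 0 1; 0 0 0.08 0 0 0 1; 0 0 0.12 0 0 0 1; 0 0 0.145 0 0 0 1; 0 0 0.16 0 0 0 1; 0 0 0.16 0 0 0 1; 0 0 0.16 0 0 0 1'
python3 - <<'E'
from ov import *
overlay("side",[("b",67,(650.6,-166.2,71+10)),("b",58,(646.2,-81.2,66))],(330,160,460,280),"pics/p4s.png",5)
E
```

```text
t: 18.85
ee_pos: [468.3, -103.5, 169.1]
orientation: [-0.0, 3.141, -0.0]
ft_force: [-0.7, 0.0, -0.8]
width: 10.8
grasp_force: 30.0
t: 19.65
ee_pos: [650.6, -166.2, 167.8]
orientation: [0.001, -3.141, -0.0]
ft_force: [0.1, 0.2, -0.7]
width: 10.7
grasp_force: 30.0
t: 20.45
ee_pos: [650.8, -166.4, 135.7]
orientation: [-0.0, 3.141, -0.0]
ft_force: [-0.1, -0.8, 0.2]
width: 10.5
grasp_force: 30.0
```

View pics/p4s.png

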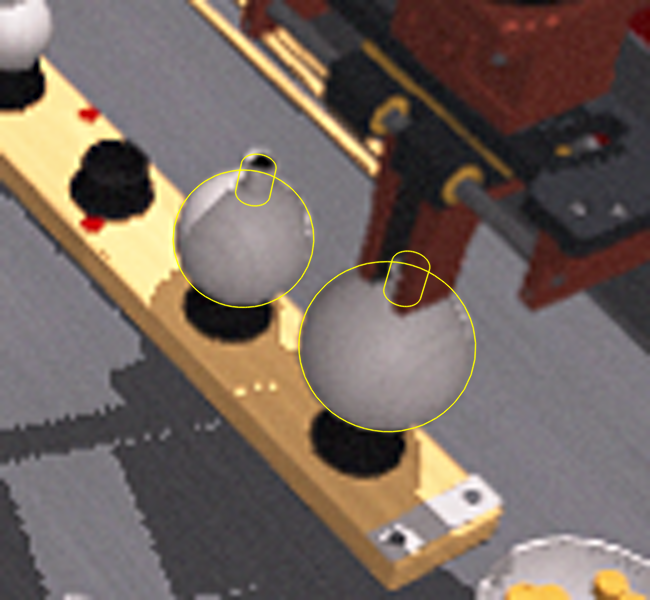

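The 58 stands upright on the third seat (crop (244,238)). The 67 is aligned above the last seat (crop (388,347)), so I lower it.

```bash
python3 -m jog '0 0 0.015 0 0 0 1; 0 0 0.028 0 0 0 1; 0 0 0.036 0 0 0 1; 0 0 0.042 0 0 0 1; 0 0 0.046 0 0 0 1; 0 0 0.049 0 0 0 1; 0 0 0.052 0 0 0 1; 0 0 0.052 0 0 0 1'
```

```text
t: 21.3
ee_pos: [651.3, -166.4, 126.0]
orientation: [-0.0, 3.14, -0.0]
ft_force: [-0.0, 0.1, 5.1]
width: 10.6
grasp_force: 30.0
```

```bash
python3 -m jog '0 0 0 0 0 0 0.6; 0 0 0 0 0 0 0.4; 0 0 0 0 0 0 0.1; 0 0 0 0 0 0 0; 0 0 0 0 0 0 0; 0 0 0 0 0 0 0'; python3 -m jog '0 0 -0.03 0 0 0 0; 0 0 -0.1 0 0 0 0; 0 0 -0.25 0 0 0 0; 0 0 -0.4 0 0 0 0; 0 0 -0.4 0 0 0 0'; python3 -m jog '0.1 -0.03 0 0 0 0 0; 0.28 -0.08 0 0 0 0 0; 0.5 -0.13 0 0 0 0 0; 0.7 -0.19 0 0 0 0 0; 0.84 -0.23 0 0 0 0 0; 0.882 -0.239 0 0 0 0 0; 0.882 -0.239 0 0 0 0 0'; python3 -m jog '0 0 0.1 0 0 0 0; 0 0 0.22 0 0 0 0; 0 0 0.36 0 0 0 0; 0 0 0.49 0 0 0 0; 0 0 0.56 0 0 0 0; 0 0 0.583 0 0 0 0; 0 0 0.583 0 0 0 0; 0 0 0.583 0 0 0 0'; python3 -m jog '0 0 0 0 0 0 0.3; 0 0 0 0 0 0 0.6; 0 0 0 0 0 0 1; 0 0 0 0 0 0 1; 0 0 0 0 0 0 1; 0 0 0 0 0 0 1'
```

```text
t: 21.9
ee_pos: [650.6, -166.3, 125.1]
orientation: [0.0, -3.141, -0.0]
ft_force: [0.6, 0.2, -0.2]
width: 43.8
grasp_force: 0.0
t: 22.4
ee_pos: [653.6, -167.2, 211.4]
orientation: [-0.0, 3.133, -0.004]
ft_force: [0.2, -0.7, 0.4]
width: 43.8
grasp_force: 0.0
t: 23.1
ee_pos: [473.8, -214.5, 205.7]
orientation: [0.002, 3.141, -0.0]
ft_force: [0.5, -0.7, -0.4]
width: 43.7
grasp_force: 0.0
t: 23.9
ee_pos: [475.3, -214.5, 89.5]
orientation: [-0.001, 3.14, -0.001]
ft_force: [0.5, 0.0, -0.3]
width: 44.3
grasp_force: 0.0
t: 24.5
ee_pos: [474.4, -214.3, 88.8]
orientation: [-0.0, 3.141, -0.0]
ft_force: [0.1, 1.2, 2.0]
width: 10.9
grasp_force: 30.0
```

```bash
python3 -m jog '0 0 -0.01 0 0 0 1; 0 0 -0.03 0 0 0 1; 0 0 -0.07 0 0 0 1; 0 0 -0.14 0 0 0 1; 0 0 -0.22 0 0 0 1; 0 0.02 -0.28 0 0 0 1; 0 0.08 -0.3 0 0 0 1; 0 0.2 -0.3 0 0 0 1'; python3 -m jog '0 0.15 0 0 0 0 1; 0 0.33 0 0 0 0 1; 0 0.52 0 0 0 0 1; -0.02 0.7 0 0 0 0 1; -0.07 0.82 0 0 0 0 1; -0.15 0.88 0 0 0 0 1; -0.27 0.888 0 0 0 0 1'; python3 -m jog '-0.16 0 0 0 0 0 1; -0.33 0 0 0 0 0 1; -0.47 0 0 0 0 0 1; -0.55 0 0 0 0 0 1; -0.57 0 0 0 0 0 1; -0.57 0 0 0 0 0 1; -0.57 0 0 0 0 0 1'; python3 -m jog '0 0 0 0 0 0 1; 0 0 0.03 0 0 0 1; 0 0 0.08 0 0 0 1; 0 0 0.12 0 0 0 1; 0 0 0.145 0 0 0 1; 0 0 0.16 0 0 0 1; 0 0 0.16 0 0 0 1; 0 0 0.16 0 0 0 1'
python3 - <<'E'
from ov import *
overlay("side",[("b",49,(642.2,3.6,61+10)),("b",40,(638,88.5,56)),("b",58,(646.2,-81.2,66)),("b",67,(650.6,-166.2,71))],(300,130,460,270),"pics/p5s.png",4.2)
E
```

```text
t: 25.3
ee_pos: [474.9, -174.3, 149.9]
orientation: [0.002, 3.139, -0.002]
ft_force: [1.4, -0.0, 0.0]
width: 10.9
grasp_force: 30.0
t: 26.0
ee_pos: [527.2, 6.0, 148.6]
orientation: [0.004, -3.14, -0.001]
ft_force: [0.0, -0.2, -1.3]
width: 10.9
grasp_force: 30.0
t: 26.7
ee_pos: [640.9, 3.8, 148.4]
orientation: [0.001, -3.14, -0.0]
ft_force: [-0.6, -0.1, -0.6]
width: 10.6
grasp_force: 30.0
t: 27.5
ee_pos: [642.4, 3.4, 116.7]
orientation: [-0.0, 3.141, -0.0]
ft_force: [0.3, -0.1, -0.5]
width: 10.4
grasp_force: 30.0
```

View pics/p5s.png

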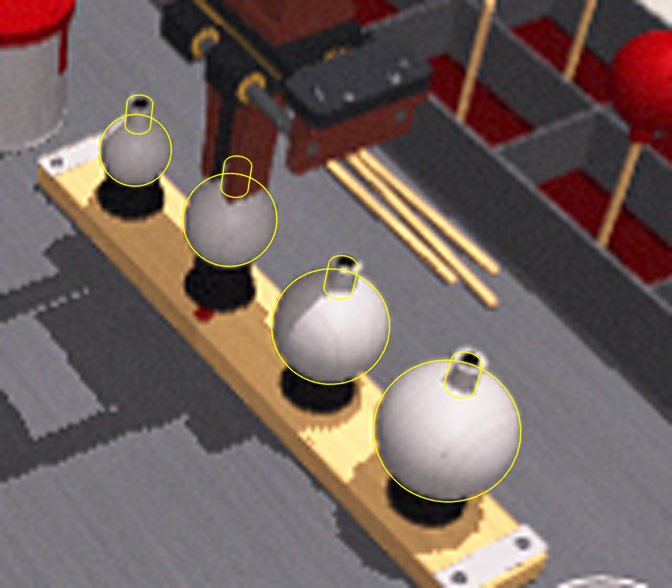

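The 49 is aligned above the second seat (crop (230,220)), and the other three sit upright on theirs. Lowering the last one.

```bash
python3 -m jog '0 0 0.015 0 0 0 1; 0 0 0.028 0 0 0 1; 0 0 0.036 0 0 0 1; 0 0 0.042 0 0 0 1; 0 0 0.046 0 0 0 1; 0 0 0.049 0 0 0 1; 0 0 0.052 0 0 0 1; 0 0 0.052 0 0 0 1'
```

```text
t: 28.35
ee_pos: [643.1, 3.5, 107.2]
orientation: [-0.0, 3.14, 0.0]
ft_force: [0.3, 1.0, 5.0]
width: 10.9
grasp_force: 30.0
```

```bash
python3 -m jog '0 0 0 0 0 0 0.6; 0 0 0 0 0 0 0.4; 0 0 0 0 0 0 0.1; 0 0 0 0 0 0 0; 0 0 0 0 0 0 0; 0 0 0 0 0 0 0'; python3 -m jog '0 0 -0.03 0 0 0 0; 0 0 -0.1 0 0 0 0; 0 0 -0.25 0 0 0 0; 0 0 -0.4 0 0 0 0; 0 0 -0.6 0 0 0 0; 0.2 0 -0.6 0 0 0 0; 0.4 0 -0.6 0 0 0 0; 0.6 0 -0.6 0 0 0 0'
python3 - <<'E'
from ov import *
overlay("side",[("b",49,(642.2,3.6,61)),("b",40,(638,88.5,56)),("b",58,(646.2,-81.2,66)),("b",67,(650.6,-166.2,71))],(280,110,460,270),"pics/p6s.png",3.7)
E
```

```text
t: 28.95
ee_pos: [642.2, 3.4, 106.2]
orientation: [0.0, -3.141, 0.0]
ft_force: [0.3, -0.3, -1.0]
width: 43.6
grasp_force: 0.0
t: 29.75
ee_pos: [521.2, 3.4, 227.8]
orientation: [-0.0, 3.139, -0.0]
ft_force: [-0.3, 0.7, -0.9]
width: 43.9
grasp_force: 0.0
```

View pics/p6s.png

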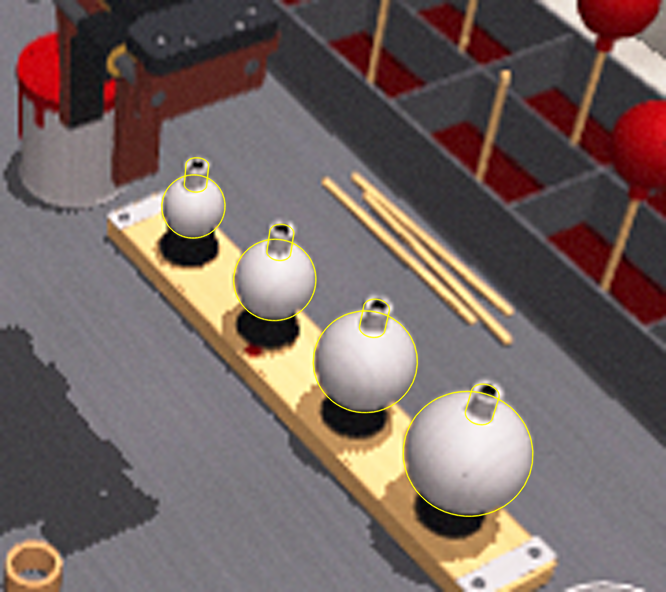

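All four baubles sit upright in size order on their seats, smallest at the tin (crop (193,207) to (468,453)), the tin has not moved, and the arm is clear.

```bash
python3 -m jog '0 0 0 0 0 0 0; 0 0 0 0 0 0 0; 0 0 0 0 0 0 0'; python3 -c "
from workcell import *
print(close_job())"
```

```text
t: 30.1
ee_pos: [524.0, 3.4, 227.0]
orientation: [-0.0, 3.139, -0.0]
ft_force: [-0.4, -0.1, -0.9]
width: 44.1
grasp_force: 0.0
the job is handed in; nothing more can be done
None
```

The job is handed in at about 30 s: all four baubles stand stem up on the seats in size order, the 40 mm one next to the tin and the 67 mm one at the far end, with the tin left where it stood.

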